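Work a tight T-stake out of its holder

TASK

The small steel T-stake sits tight in its holder on the bench: two sprung catches hook over the teeth of its shank. Grip it by its head, rock it from side to side along the length of the head, drawing it up a little with each swing and never wrenching it, until it comes free; then finish holding it still and upright, just clear above the holder. Leave the hammer, the pliers and the lidded pot where they are.

Things in the scene. Friction and masses are not known exactly. Their poses are not given: they have to be found in the camera images.
- stake_head (a point): centre of the head of the steel T-stake (small anvil, 0.25 kg); z up out of the shank. Head 22 mm thick (x), 18 mm high, 60 mm long (y): flat end at y -25 mm, tapering round horn from y +17 mm. Grip its two flat x faces (y -25 to +17 mm). As it sits, this point is 91 mm above the bench, the head's underside 82 mm. Rocking goes along y, a lean about x
- stake_foot (a point): centre of the foot of the stake's shank, 83 mm below stake_head, same axes; starts on the pocket floor 8 mm above the bench. Shank 12 mm (x) by 16 mm (y), its last 5 mm 11 mm. Teeth 2.5 mm thick stand 3.5 mm out of its y sides, flat tops 47.5 and 23.5 mm above the foot on the +y side and 35.5 mm on the -y side
- holder_top (a point): middle of the holder's mouth at the height of its highest part, 70 mm above the bench; y runs through both catches, parallel to the stake's y at the start, z up. Dark steel base 64 x 130 mm fixed to the bench, a tower at each y end. The shank has 2 mm of play each way along y and 1.5 mm along x in the 17 mm deep pocket; x cheeks reach 48 mm up
- catch_left (a joint): m, outward travel (to 0.009) of the sprung catch on the holder's +y side, 0 at its inner stop; 2.4 N + 0.6 N per mm. Nose 3 mm thick, underside 58 mm above the bench, hooks 3.2 mm over the +y teeth (upper tooth 2.5 mm under it at the start). The stake leant to -y by 4 to 7 mm at the nose (0.08 to 0.14 rad about the pocket floor) clears it; the pocket stops the lean near 0.2 rad
- catch_right (a joint): m, the same on the -y side: hooks over the one -y tooth (14.5 mm under it at the start), cleared by leaning to +y. Leant to -y the stake rises about 15 mm until the -y tooth is caught here; eased down 3 or 4 mm and leant to +y, it gets 12 mm higher, where the lower +y tooth is caught; eased down and leant to -y again it comes free. Pulled straight up it stays hooked
- hammer_mid (a point): middle of the chasing hammer lying by (54 x 219 x 27 mm), a bystander
- pliers_mid (a point): middle of the red-handled pliers (53 x 102 x 12 mm), a bystander
- pot_mid (a point): middle of the small round pot with a white lid (45 mm across, 25 mm high), a bystander

How it is judged (in metres and radians):
On the way, in this order (a step that is already met when the one before it is completed fails the run):
1. the stake is leant so that the -y catch is pushed back, while still in the holder (value of joint catch_right above 0.002 m and value of joint catch_left below 0.001 m and z of stake_foot in the frame of holder_top below -0.035 m), for 0.05 s.
2. then leant the other way, so that the +y catch is pushed back, while still in the holder (value of joint catch_left above 0.002 m and value of joint catch_right below 0.001 m and z of stake_foot in the frame of holder_top below -0.02 m), for 0.05 s.
At the end, for the whole second after the job is handed in: the fingers hold the stake still (under 30 mm/s) and upright within 15 degrees, its foot 2 to 50 mm above the holder's highest part and within 35 mm of over its middle, touching the holder nowhere (z of stake_foot in the frame of holder_top between 0.002 and 0.05 m and horizontal distance between stake_foot and holder_top below 0.035 m and angle between stake_head's own z axis and vertical below 0.26 rad and contact force between the fingers and stake above 2 N and contact force between stake and holder below 0.1 N and linear speed of stake below 0.03 m/s); the arm keeps its last pose, push and grip.
It fails at once if the stake wrenched against the holder with more than 100 N (contact force between stake and holder above 100 N).
It fails at once if the hammer, the pliers or the pot moved by more than 30 mm (distance of any of hammer_mid, pliers_mid, pot_mid from where it was at the start of the episode above 0.03 m).
It also fails if it takes over 48 s, if anything falls off the work surface, if the arm or the gripper's body presses on something with over 40 N, if the wrist force passes 120 N, or if a joint passes its speed limit or range.

ROBOT

A 6-joint arm with a two-finger parallel gripper is mounted at the origin on a cart in front of the work surface, level with it; the furniture and walls round the work are solid. World frame = base frame: x ahead of the robot, y to its left, z up, the work surface at z = 0. Lengths are in m, angles in degrees, forces in N, time in s.
With the tool pointing down it reaches from about 0.35 to 0.875 m from the base axis. Payload 4.2 kg.
Tool frame: the origin (TCP) lies at the very end of the fingers, on their centre line; the grasp point (between the pads) lies 19 mm behind it; z points along the fingers, x is the direction in which the jaws open and shut, and the axes are right-handed (so a half turn about z gives the same grasp; the last joint's range is limited). The gripper opens to 87 mm and grips with 3 to 60 N. Pads are 19 mm wide; open, the fingers measure 117 mm over their backs; the gripper's body (75 mm by 190 mm) begins 51 mm behind the grasp point.
Start: joints at [85.29, 22.042, 0.453, 0, -68.411, -14.817], TCP at [0.209, 0.589, 0.223] pointing down, gripper open.
Joint ranges: [-179.83, 179.83], [-69.29, 118.12], [-61.27, 80.66], [-181.25, 117.63], [-171.15, -9.14], [-177.46, 177.46]. Speed limits (degrees/s): [159.86, 159.86, 180, 180, 180, 180].

INTERFACE

Orientations are given as a 3x3 rotation matrix whose columns are the frame's x, y, z axes.
In Python, from station import r gives the robot as it stands.
- The arm moves only by the shell command python3 -m jog 'ROWS' [OPENING]. ROWS is JSON, a list of rows, each a list of 2 entries, a list of its own where there are three numbers: the shift along the tool's x, y, z in m, then the turn, a rotation vector about the tool's x, y, z in units of 5 degrees (1.0 is 5 degrees). A call has exactly 10 rows; each row is the pose to reach, as a shift and turn from the pose commanded when the call began, along the tool's axes at that moment; what a row does not reach only later rows make up. A row lasts 1/12 s, in which the tool goes at most 41.7 mm and 7.16 degrees, less where a joint would pass 70% of its speed; a pose out of reach is approached as far as the arm can. A call with a gripper value outside its range is refused whole. OPENING is the finger opening in m, from 0 to 0.087, set as the call begins (- or left out, the last holds). The fingers move at their own pace and stop on an object; the grip force is fixed at half the most. Time passes only in rows, so rows that repeat a pose let the fingers close, or fill a call up. It gives the time, the measured TCP pose, the force and the opening at its end, in the units of the state.
- r.sense(): the state, without advancing time (a new reading comes with each control period).
- r.capture(name): name is "scene" or "top"; returns (picture, depth): 420x560x3 uint8, blue, green, red; 420x560 float32, m along the optical axis (not along the pixel's ray), 0 where there is no reading.
- r.calibration(name): a dict with "fx", "fy", "cx", "cy" (pixels), "R" (3x3) and "t" (3): a world point X has camera coordinates R X + t. Camera axes: x right, y down, z forward; pixel columns grow to the right and rows downward; lengths in m; the calibration is good to about 2 mm. A picture is of the moment at which its call begins. calibration takes no time and is no camera call.
- r.finish_job(): hands the job in, once; it reports no verdict.
Trained networks look in the newest picture that a camera, given by its name, has taken for a name from the list of things; names that differ only in an ending like _2 or _b are one class to them, and where a whole thing is asked for, a point or a joint stands for the part that bears it (a point fixed in the world has none). Each returns a list of dicts, best first, with "confidence" (0 to 1); they miss things now and then, are a little off and sometimes report something else, mostly with a low value. They report only what shows in the picture. A call takes as long as a camera call.
- r.cut_out(query, camera): "region" (420x560 bool, what is visible of it) and "uv" ([column, row] in pixels, amid what is visible of it).
The state is a dict: "time_s": time; "joints": joint angles; "joint_velocities": joint speeds; "effort": joint torques, N m; "tcp_pos": TCP position; "ee_rot": TCP orientation; "wrist_force": force on the tool from outside, world axes, zero at the start; "moment": the same for the moment, N m; "gripper_width": opening from 0.0 (shut) to 1.0 (fully open).
Only numpy, scipy, OpenCV 4.12 (cv2) and the standard library are available. Lean on these libraries where they do the work, as an engineer would, in place of code of your own. Each camera call takes 0.05 s, during which the arm holds its last target.

## Working session

There is one attempt and no reset: what is moved stays moved. The work goes in short steps, Python scripts to look and compute and a shell command to move; the robot and the scene stay as the last step left them, time stands still between calls to the robot, and variables do not carry over. Pictures are saved under pics/ and viewed, and the job is handed in when it is done.

```bash
ls; mkdir -p pics; python3 - <<'E'
from station import r
import cv2,numpy as np
s=r.sense();print({k:np.round(v,3).tolist() for k,v in s.items()})
for n in("scene","top"):
    p,d=r.capture(n);cv2.imwrite(f"pics/{n}0.png",p);np.save(f"pics/{n}0.npy",d)
    c=r.calibration(n);print(n,{k:np.round(v,3).tolist() for k,v in c.items()})
    for q in("stake_head","holder_top","hammer_mid","pliers_mid","pot_mid","catch_left"):
        for o in r.cut_out(q,n)[:2]: print(n,q,round(o["confidence"],2),np.round(o["uv"]),o["region"].sum())
E
```

```text
pics
{'time_s': 0.0, 'joints': [85.29, 22.09, 0.381, -0.03, -68.411, -14.819], 'joint_velocities': [0.001, -0.044, 0.058, 0.03, 0.069, 0.031], 'effort': [0.0, -39.067, 18.741, 4.22, 0.011, -0.0], 'tcp_pos': [0.209, 0.589, 0.221], 'ee_rot': [[-0.334, -0.942, -0.001], [-0.942, 0.334, -0.002], [0.002, -0.0, -1.0]], 'wrist_force': [0.636, 1.138, -0.066], 'moment': [0.001, 0.072, 0.05], 'gripper_width': 0.998}
scene {'fx': 442.609, 'fy': 442.609, 'cx': 281.156, 'cy': 212.595, 'R': [[0.663, -0.748, -0.002], [-0.367, -0.324, -0.872], [0.652, 0.579, -0.49]], 't': [-0.331, 0.237, 0.615]}
scene stake_head 0.75 [344. 202.] 438
scene holder_top 0.72 [342. 230.] 1941
scene hammer_mid 0.71 [222. 252.] 862
scene pliers_mid 0.96 [286. 303.] 612
scene pot_mid 0.78 [236. 227.] 355
top {'fx': 408.913, 'fy': 408.913, 'cx': 282.728, 'cy': 211.929, 'R': [[-0.02, -1.0, -0.002], [-0.992, 0.02, -0.121], [0.121, -0.001, -0.993]], 't': [0.013, 0.481, 0.88]}
top stake_head 0.59 [328. 158.] 298
top holder_top 0.86 [322. 171.] 1328
top hammer_mid 0.94 [254. 264.] 932
top pliers_mid 0.52 [349. 266.] 384
top pot_mid 0.73 [240. 221.] 318
top catch_left 0.53 [307. 165.] 98
```

```bash
python3 - <<'E'
import cv2
for n,(x,y) in dict(scene=(342,220),top=(325,165)).items():
    p=cv2.imread(f"pics/{n}0.png"); c=p[y-65:y+65,x-85:x+85]
    cv2.imwrite(f"pics/{n}0z.png",cv2.resize(c,None,fx=4.6,fy=4.6,interpolation=cv2.INTER_CUBIC))
E
```

```text
(no output)
```

View pics/scene0.png

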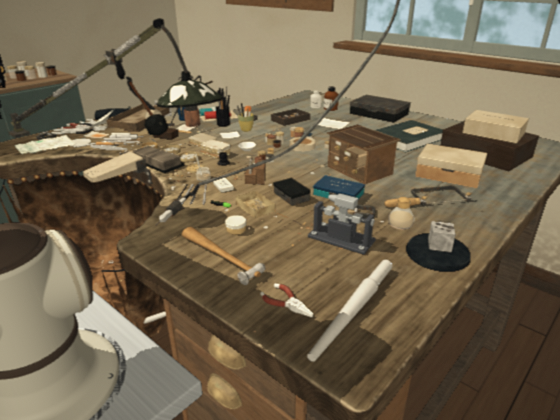

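View pics/top0.png

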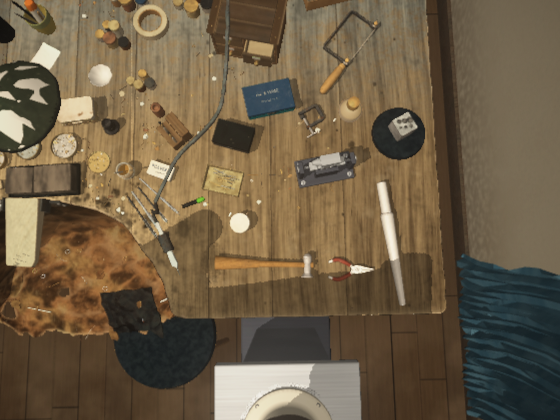

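View zooms.

View pics/scene0z.png

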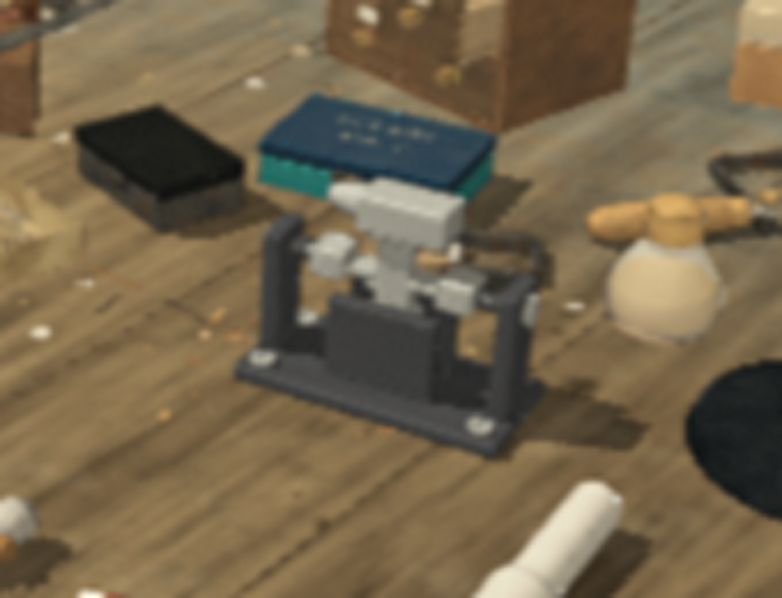

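View pics/top0z.png

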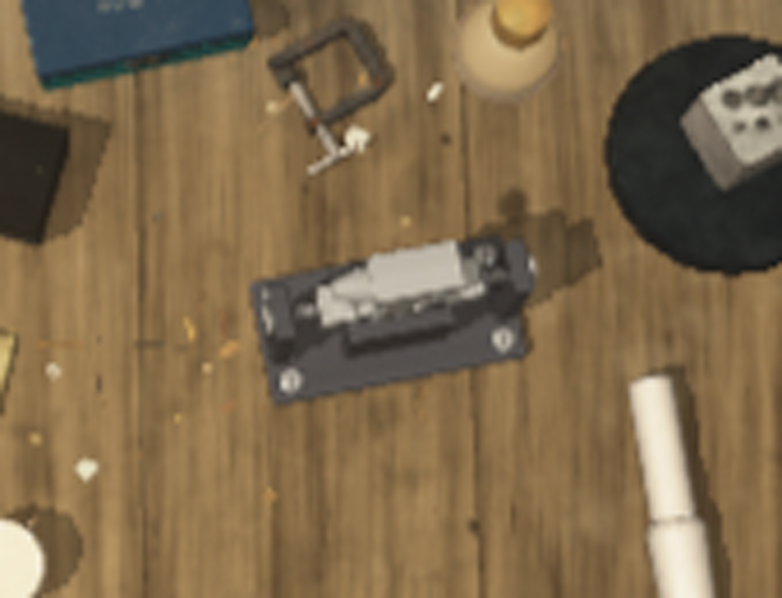

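```bash
cat > h.py <<'E'
from station import r
import cv2,numpy as np
def world(n,u,v,d):
    c=r.calibration(n);R=np.array(c["R"]);t=np.array(c["t"])
    u,v,d=map(np.asarray,(u,v,d))
    P=np.stack([(u-c["cx"])/c["fx"]*d,(v-c["cy"])/c["fy"]*d,d],-1)
    return (P-t)@R
def cloud(n,dep,box):
    x0,x1,y0,y1=box
    v,u=np.mgrid[y0:y1,x0:x1];d=dep[y0:y1,x0:x1];m=d>0
    return world(n,u[m],v[m],d[m]),u[m],v[m]
E
python3 - <<'E'
from h import *
for n,box in (("top",(280,370,130,200)),("scene",(295,390,180,260))):
    d=np.load(f"pics/{n}0.npy");P,u,v=cloud(n,d,box)
    print(n,"table z",np.median(P[P[:,2]<0.02][:,2]))
    for lo,hi in((.085,.12),(.055,.078)):
        m=(P[:,2]>lo)&(P[:,2]<hi);Q=P[m]
        if len(Q)<5: print(n,lo,len(Q));continue
        rect=cv2.minAreaRect((Q[:,:2]*1000).astype(np.float32))
        print(n,lo,len(Q),Q.mean(0).round(4),np.median(Q[:,2]).round(4),"rect",np.round(rect[0],1),np.round(rect[1],1),rect[2], cv2.boxPoints(rect).round(1).tolist())
E
```

```text
top table z -1.8270847617618e-05
top 0.085 283 [ 0.581  -0.0918  0.0982] 0.0989 rect [581.5 -88.8] [22.4 58.8] 10.136625289916992 [[565.2999877929688, -61.900001525878906], [575.5999755859375, -119.80000305175781], [597.7000122070312, -115.80000305175781], [587.4000244140625, -57.900001525878906]]
top 0.055 307 [ 0.5804 -0.0916  0.0656] 0.0663 rect [582.1 -92.7] [ 25.6 129. ] 9.782169342041016 [[558.5, -31.299999237060547], [580.5, -158.5], [605.7000122070312, -154.10000610351562], [583.7999877929688, -27.0]]
scene table z -0.00030132195140401147
scene 0.085 282 [ 0.577  -0.0988  0.0947] 0.0961 rect [579.6 -92.3] [23.7 59.1] 10.975976943969727 [[562.4000244140625, -65.5999984741211], [573.5999755859375, -123.5999984741211], [596.9000244140625, -119.0999984741211], [585.7000122070312, -61.0]]
scene 0.055 483 [ 0.5784 -0.1003  0.0637] 0.0636 rect [580.3 -96.8] [ 27.7 129.6] 10.798483848571777 [[554.5, -35.70000076293945], [578.7999877929688, -163.0], [606.0, -157.8000030517578], [581.7000122070312, -30.5]]
```

```bash
python3 - <<'E'
from h import *
A=[]
for n in("top","scene"):
    d=np.load(f"pics/{n}0.npy");P,u,v=cloud(n,d,(0,560,0,420));A.append(P)
    for (a,b) in ([(228,20),(227,60),(222,90),(205,125),(180,155),(160,185),(155,205)] if n=="top" else [(390,25),(370,62),(345,100),(310,135),(270,160),(230,180),(165,200)]):
        w=d[b-4:b+5,a-4:a+5];m=w>0;vv,uu=np.mgrid[b-4:b+5,a-4:a+5];p=world(n,uu[m],vv[m],w[m]);print(n,a,b,p[p[:,2].argmax()].round(3))
P=np.vstack(A)
for x0 in np.arange(0.1,0.9,0.1):
    row=[]
    for y0 in np.arange(-.3,.8,.1):
        m=(P[:,0]>=x0)&(P[:,0]<x0+.1)&(P[:,1]>=y0)&(P[:,1]<y0+.1);row.append(f"{P[m,2].max():.2f}" if m.any() else "  - ")
    print(f"{x0:.1f}",row)
E
```

```text
top 228 20 [0.822 0.097 0.224]
top 227 60 [0.766 0.107 0.186]
top 222 90 [0.722 0.118 0.151]
top 205 125 [0.66  0.154 0.104]
top 180 155 [0.613 0.219 0.069]
top 160 185 [0.548 0.268 0.046]
top 155 205 [0.507 0.287 0.039]
scene 390 25 [1.007 0.073 0.38 ]
scene 370 62 [0.927 0.088 0.299]
scene 345 100 [0.829 0.093 0.221]
scene 310 135 [0.725 0.11  0.153]
scene 270 160 [0.653 0.161 0.096]
scene 230 180 [0.572 0.246 0.045]
scene 165 200 [0.427 0.317 0.001]
0.1 ['-0.85', '0.01', '0.01', '0.01', '0.01', '-0.40', '-0.33', '-0.33', '0.23', '-0.31', '-0.34']
0.2 ['0.03', '0.01', '0.00', '0.01', '0.01', '0.00', '-0.31', '0.33', '0.33', '0.33', '-0.32']
0.3 ['0.03', '0.02', '0.03', '0.03', '0.03', '0.02', '0.00', '-0.31', '0.02', '0.02', '-0.31']
0.4 ['0.03', '0.00', '0.01', '0.03', '0.03', '0.03', '0.02', '0.00', '0.03', '0.03', '0.00']
0.5 ['0.03', '0.10', '0.10', '0.02', '0.03', '0.06', '0.08', '0.18', '0.18', '0.03', '0.28']
0.6 ['0.06', '0.07', '0.01', '0.04', '0.14', '0.08', '0.03', '0.22', '0.37', '0.38', '0.31']
0.7 ['0.02', '0.07', '0.03', '0.21', '0.21', '0.05', '0.04', '0.22', '0.22', '0.03', '0.09']
0.8 ['0.01', '0.02', '0.11', '0.28', '0.23', '0.02', '0.03', '0.03', '0.01', '0.05', '0.16']
```

```bash
cat >> h.py <<'E'
from scipy.spatial.transform import Rotation as Ro
def target(pos,yaw=-169.6):
    a=np.radians(yaw);x=np.array([np.cos(a),np.sin(a),0]);z=np.array([0,0,-1.]);return np.array(pos),np.column_stack([x,np.cross(z,x),z])
def rel(pos,R,p0=None,R0=None):
    s=r.sense();p0=s["tcp_pos"] if p0 is None else p0;R0=np.array(s["ee_rot"]) if R0 is None else R0
    return R0.T@(pos-np.array(p0)),Ro.from_matrix(R0.T@R).as_rotvec(degrees=True)/5
E
python3 - <<'E'
from h import *
s,t=rel(*target([.5812,-.0955,.18]));print(s.round(4),t.round(3))
E
```

```text
[ 0.5207 -0.5797  0.0425] [ 0.     0.    12.015]
```

Half the way first.

```bash
python3 -m jog '[[[0.015,-0.017,0],[0,0,0.4]],[[0.04,-0.045,0],[0,0,1]],[[0.066,-0.074,0],[0,0,1.6]],[[0.092,-0.103,0],[0,0,2.2]],[[0.118,-0.132,0],[0,0,2.8]],[[0.144,-0.161,0],[0,0,3.4]],[[0.17,-0.19,0],[0,0,4]],[[0.196,-0.219,0],[0,0,4.6]],[[0.222,-0.248,0],[0,0,5.2]],[[0.248,-0.276,0],[0,0,5.8]]]'; python3 - <<'E'
from h import *
s,t=rel(*target([.5812,-.0955,.18]));print(s.round(4),t.round(3),r.sense()["wrist_force"])
E
```

```text
time_s: 1.53
tcp_pos: [0.3867, 0.2613, 0.223]
ee_rot: [[-0.751, -0.661, 0.001], [-0.661, 0.751, 0.001], [-0.001, 0.0, -1.0]]
wrist_force: [1.3, 0.5, 0.5]
gripper_width: 0.999
[ 0.0897 -0.3964  0.0428] [5.000e-03 1.200e-02 6.189e+00] [1.3360611  0.50210121 0.48557763]
```

```bash
python3 -m jog '[[[0.009,-0.038,0],[0,0,0.6]],[[0.017,-0.077,0],[0,0,1.2]],[[0.026,-0.115,0],[0,0,1.9]],[[0.034,-0.153,0],[0,0,2.5]],[[0.043,-0.191,0],[0,0,3.1]],[[0.051,-0.228,0],[0,0,3.7]],[[0.06,-0.266,0],[0,0,4.3]],[[0.069,-0.304,0],[0,0,4.9]],[[0.077,-0.342,0.005],[0,0,5.5]],[[0.085,-0.38,0.01],[0,0,6.19]]]'; python3 - <<'E'
from h import *
s,t=rel(*target([.5812,-.0955,.18]));print(s.round(4),t.round(3),r.sense()["wrist_force"])
E
```

```text
time_s: 2.37
tcp_pos: [0.575, -0.0799, 0.213]
ee_rot: [[-0.984, -0.18, 0.001], [-0.18, 0.984, 0.0], [-0.001, -0.0, -1.0]]
wrist_force: [0.4, 0.8, 0.4]
gripper_width: 1.002
[-0.0033 -0.0165  0.033 ] [-0.002  0.017 -0.007] [0.39151691 0.77912839 0.38086451]
```

```bash
python3 -m jog '[[[-0.001,-0.003,0.015],[0,0,0]],[[-0.002,-0.008,0.035],[0,0,0]],[[-0.0033,-0.0135,0.055],[0,0,0]],[[-0.0033,-0.0165,0.07],[0,0,0]],[[-0.0033,-0.0165,0.083],[0,0,0]],[[-0.0033,-0.0165,0.093],[0,0,0]],[[-0.0033,-0.0165,0.1],[0,0,0]],[[-0.0033,-0.0165,0.103],[0,0,0]],[[-0.0033,-0.0165,0.103],[0,0,0]],[[-0.0033,-0.0165,0.103],[0,0,0]]]' 0.05; cat >> h.py <<'E'
def look(tag,x0=255,y0=120,w=170,h=130,n="scene",k=4.6):
    p,d=r.capture(n);np.save(f"pics/{tag}.npy",d);cv2.imwrite(f"pics/{tag}_full.png",p)
    cv2.imwrite(f"pics/{tag}.png",cv2.resize(p[y0:y0+h,x0:x0+w],None,fx=k,fy=k,interpolation=cv2.INTER_CUBIC))
E
python3 - <<'E'
from h import *
look("s1");look("t1",240,100,n="top")
E
```

```text
time_s: 3.2
tcp_pos: [0.5809, -0.0934, 0.1102]
ee_rot: [[-0.983, -0.183, 0.001], [-0.183, 0.983, -0.0], [-0.001, -0.0, -1.0]]
wrist_force: [-0.8, -0.9, 0.7]
gripper_width: 0.574
```

View pics/s1.png

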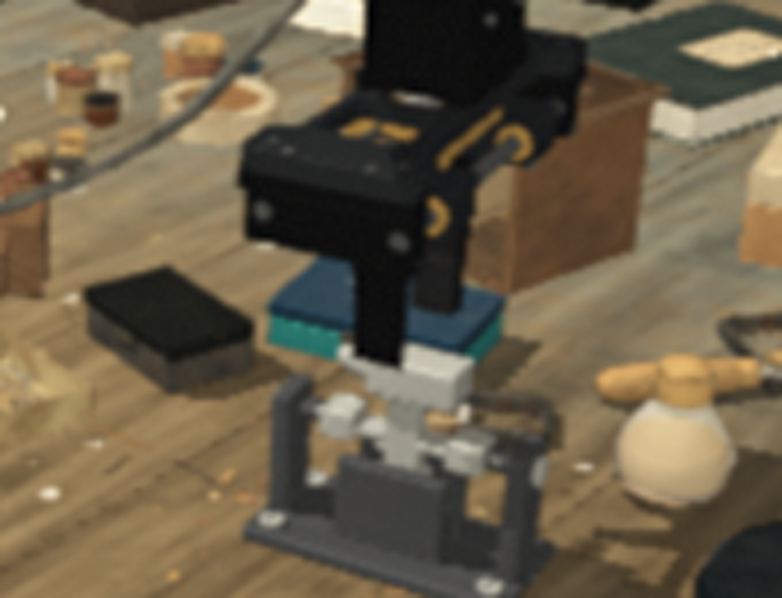

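View pics/t1.png

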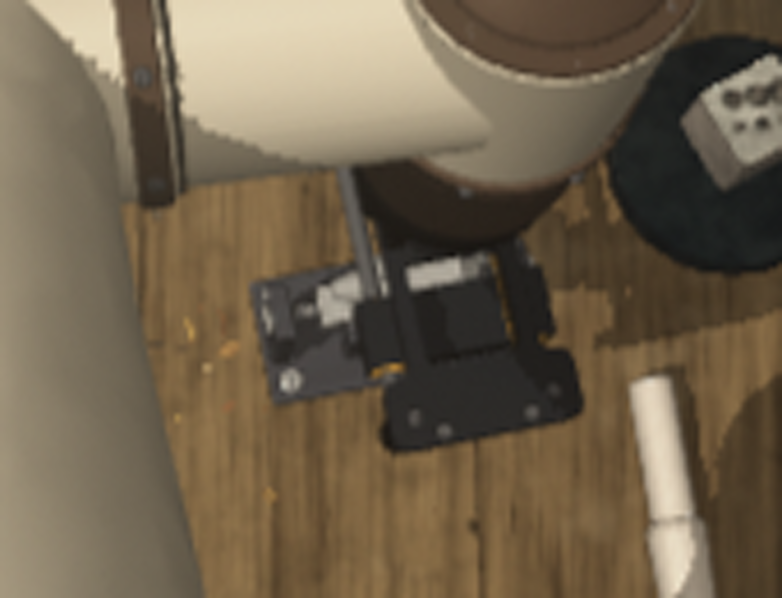

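```bash
python3 -m jog '[[[0,-0.002,0.004],[0,0,0]],[[0,-0.002,0.01],[0,0,0]],[[0,-0.002,0.016],[0,0,0]],[[0,-0.002,0.022],[0,0,0]],[[0,-0.002,0.028],[0,0,0]],[[0,-0.002,0.032],[0,0,0]],[[0,-0.002,0.035],[0,0,0]],[[0,-0.002,0.035],[0,0,0]],[[0,-0.002,0.035],[0,0,0]],[[0,-0.002,0.035],[0,0,0]]]' 0.05; python3 - <<'E'
from h import *
look("s2",k=4.6);s=r.sense();print(s["wrist_force"],s["moment"])
E
```

```text
time_s: 4.13
tcp_pos: [0.581, -0.0955, 0.0748]
ee_rot: [[-0.983, -0.183, 0.001], [-0.183, 0.983, -0.0], [-0.001, -0.0, -1.0]]
wrist_force: [0.2, 0.5, 0.6]
gripper_width: 0.572
[-1.28810472 -0.51185057 -0.04990317] [ 0.07388434 -0.0152793   0.00705453]
```

View pics/s2.png

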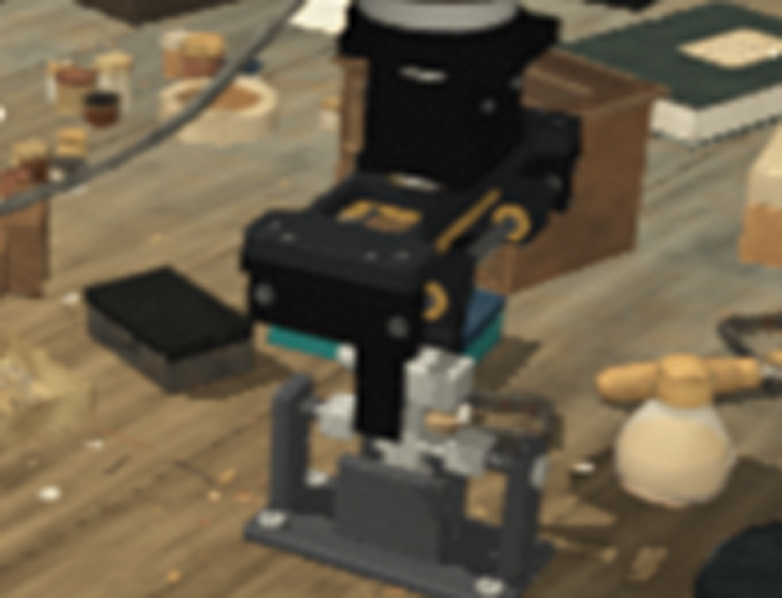

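```bash
python3 -m jog '[[[0,0,0],[0,0,0]],[[0,0,0],[0,0,0]],[[0,0,0],[0,0,0]],[[0,0,0],[0,0,0]],[[0,0,0],[0,0,0]],[[0,0,0],[0,0,0]],[[0,0,0],[0,0,0]],[[0,0,0],[0,0,0]],[[0,0,0],[0,0,0]],[[0,0,0],[0,0,0]]]' 0; python3 - <<'E'
from h import *
s=r.sense();print(s["wrist_force"],s["moment"],s["gripper_width"]*87)
E
```

```text
time_s: 5.02
tcp_pos: [0.5808, -0.0955, 0.0746]
ee_rot: [[-0.983, -0.183, 0.0], [-0.183, 0.983, -0.0], [-0.0, -0.0, -1.0]]
wrist_force: [0.7, 0.4, 0.6]
gripper_width: 0.249
[0.66980436 0.38478203 0.64335952] [ 0.03537419 -0.01004021 -0.00613764] 21.627883530672072
```

```bash
python3 -m jog '[[[0,-0.0007,-0.0003],[-0.14,0,0]],[[0,-0.0016,-0.0005],[-0.3,0,0]],[[0,-0.0025,-0.0007],[-0.48,0,0]],[[0,-0.0034,-0.001],[-0.66,0,0]],[[0,-0.0043,-0.001],[-0.84,0,0]],[[0,-0.0052,-0.001],[-1.02,0,0]],[[0,-0.0061,-0.001],[-1.2,0,0]],[[0,-0.007,-0.001],[-1.37,0,0]],[[0,-0.007,-0.001],[-1.37,0,0]],[[0,-0.007,-0.001],[-1.37,0,0]]]' ; python3 - <<'E'
from h import *
s=r.sense();print(s["wrist_force"],s["moment"],s["gripper_width"]*87);look("s3",310,165,85,65,k=9.2)
E
```

```text
time_s: 5.85
tcp_pos: [0.5818, -0.1025, 0.0755]
ee_rot: [[-0.983, -0.181, -0.022], [-0.182, 0.976, 0.118], [0.0, 0.12, -0.993]]
wrist_force: [-1.7, 5.1, -0.5]
gripper_width: 0.25
[-1.74971231  5.08190924 -0.46854221] [ 1.44673707  0.1860029  -0.00238944] 21.766227537840436
```

View pics/s3.png

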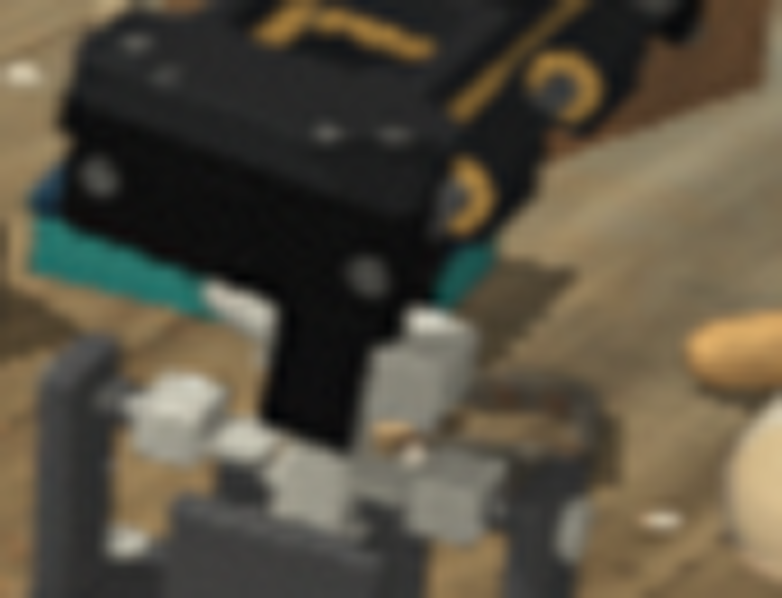

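```bash
python3 -m jog '[[[0,0,-0.001],[0,0,0]],[[0,0,-0.002],[0,0,0]],[[0,0,-0.0035],[0,0,0]],[[0,0,-0.005],[0,0,0]],[[0,0,-0.0065],[0,0,0]],[[0,0,-0.008],[0,0,0]],[[0,0,-0.0095],[0,0,0]],[[0,0,-0.011],[0,0,0]],[[0,0,-0.011],[0,0,0]],[[0,0,-0.011],[0,0,0]]]' ; python3 - <<'E'
from h import *
s=r.sense();print(s["wrist_force"],s["moment"],s["gripper_width"]*87);look("s4",310,165,85,65,k=9.2)
E
```

```text
time_s: 6.73
tcp_pos: [0.5821, -0.1038, 0.0868]
ee_rot: [[-0.983, -0.181, -0.022], [-0.183, 0.976, 0.117], [0.0, 0.119, -0.993]]
wrist_force: [-1.9, 4.5, -1.5]
gripper_width: 0.25
[-1.91440413  4.48129438 -1.49368865] [1.32334387 0.57635791 0.06043246] 21.77971368321884
```

View pics/s4.png

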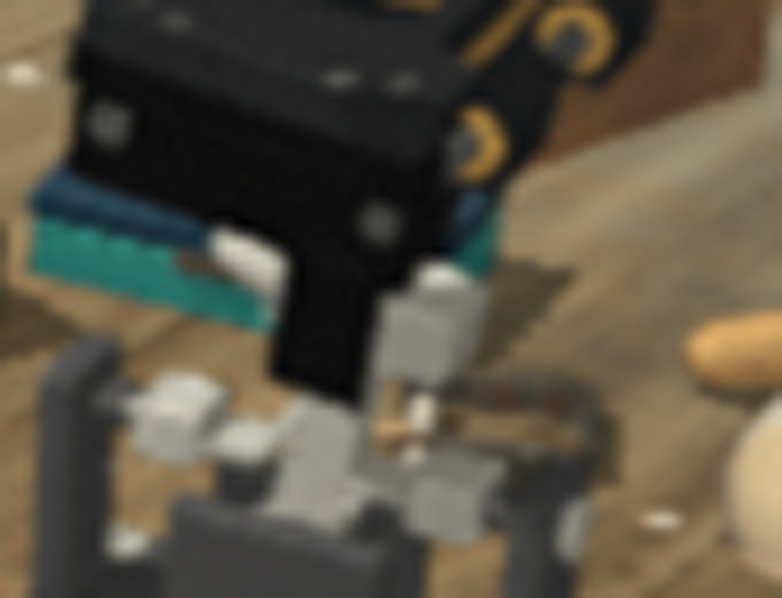

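```bash
python3 -m jog '[[[0,0.0015,0],[0.25,0,0]],[[0,0.0035,0],[0.6,0,0]],[[0,0.0056,0.0002],[0.95,0,0]],[[0,0.0077,0.0004],[1.3,0,0]],[[0,0.0097,0.0007],[1.65,0,0]],[[0,0.0118,0.001],[2,0,0]],[[0,0.0139,0.0014],[2.35,0,0]],[[0,0.0156,0.0017],[2.65,0,0]],[[0,0.0169,0.002],[2.86,0,0]],[[0,0.0169,0.002],[2.86,0,0]]]' ; python3 - <<'E'
from h import *
s=r.sense();print(s["wrist_force"],s["moment"],s["gripper_width"]*87);look("s5",310,165,85,65,k=9.2)
E
```

```text
time_s: 7.62
tcp_pos: [0.5803, -0.0881, 0.0875]
ee_rot: [[-0.983, -0.183, 0.027], [-0.185, 0.974, -0.13], [-0.002, -0.133, -0.991]]
wrist_force: [1.1, -3.3, -2.4]
gripper_width: 0.245
[ 1.11663594 -3.27778549 -2.35126212] [-0.85199613 -0.33483902 -0.00209675] 21.331177291611816
```

View pics/s5.png

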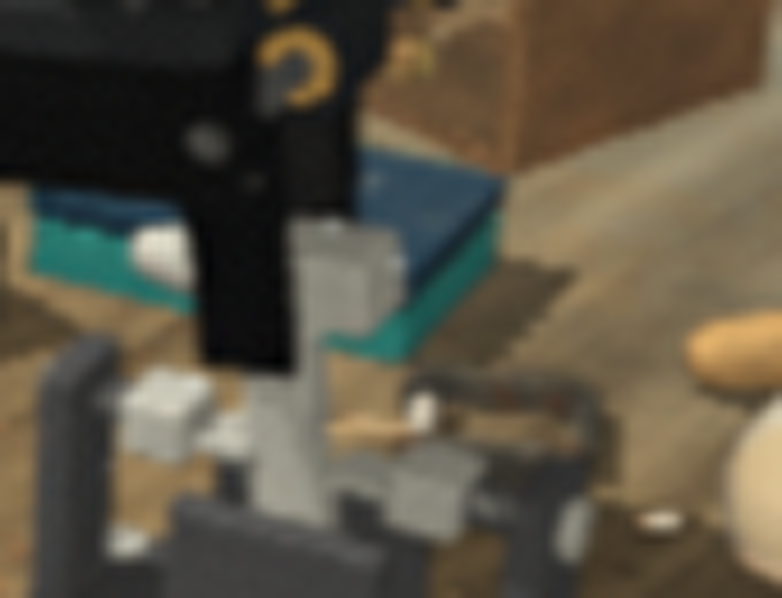

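```bash
python3 -m jog '[[[0,0.0005,0],[0.03,0,0]],[[0,0.001,0],[0.07,0,0]],[[0,0.0015,0],[0.11,0,0]],[[0,0.002,0],[0.15,0,0]],[[0,0.0025,0],[0.19,0,0]],[[0,0.003,0],[0.23,0,0]],[[0,0.0033,0],[0.23,0,0]],[[0,0.0033,0],[0.23,0,0]],[[0,0.0033,0],[0.23,0,0]],[[0,0.0033,0],[0.23,0,0]]]' ; python3 - <<'E'
from h import *
s=r.sense();print(s["wrist_force"],s["moment"],s["gripper_width"]*87);look("s6",310,165,85,65,k=9.2)
E
```

```text
time_s: 8.5
tcp_pos: [0.5797, -0.0844, 0.0874]
ee_rot: [[-0.983, -0.181, 0.03], [-0.183, 0.972, -0.148], [-0.002, -0.151, -0.989]]
wrist_force: [0.9, -5.5, 2.1]
gripper_width: 0.25
[ 0.92289114 -5.52424366  2.08094112] [-1.60610386 -0.41055225  0.01397952] 21.719762403992124
```

View pics/s6.png

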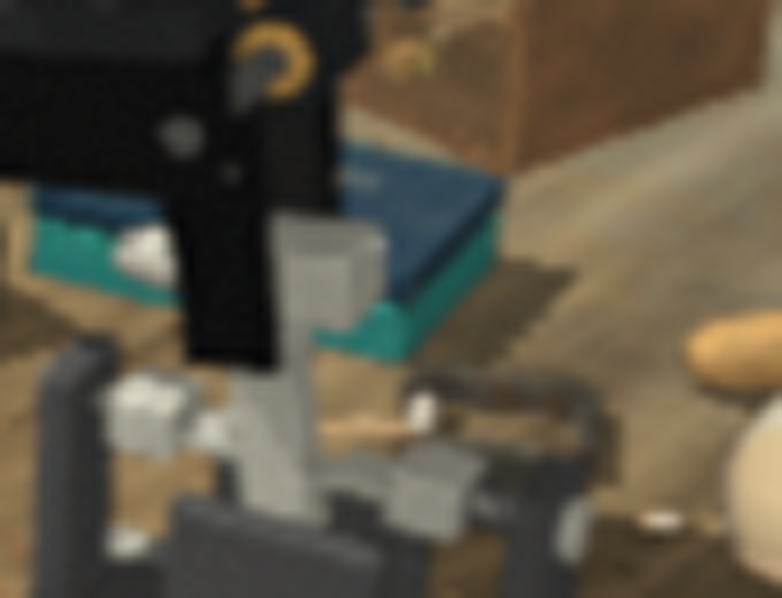

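```bash
python3 -m jog '[[[0,0,-0.001],[0,0,0]],[[0,0,-0.002],[0,0,0]],[[0,0,-0.0033],[0,0,0]],[[0,0,-0.0046],[0,0,0]],[[0,0,-0.006],[0,0,0]],[[0,0,-0.0075],[0,0,0]],[[0,0,-0.009],[0,0,0]],[[0,0,-0.0102],[0,0,0]],[[0,0,-0.0102],[0,0,0]],[[0,0,-0.0102],[0,0,0]]]' ; python3 - <<'E'
from h import *
s=r.sense();print(s["wrist_force"],s["moment"],s["gripper_width"]*87);look("s7",310,165,85,65,k=9.2)
E
```

```text
time_s: 9.38
tcp_pos: [0.5781, -0.0828, 0.0961]
ee_rot: [[-0.983, -0.18, 0.027], [-0.182, 0.972, -0.148], [0.001, -0.15, -0.989]]
wrist_force: [-0.0, -4.9, -2.2]
gripper_width: 0.251
[-0.02682539 -4.93804747 -2.20920268] [-1.23610422 -0.31408791  0.01351812] 21.802913626472787
```

View pics/s7.png

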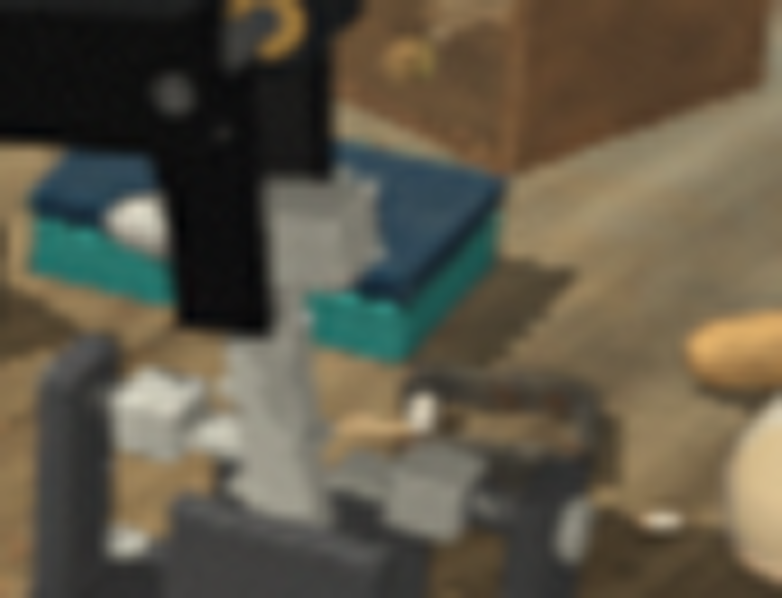

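```bash
python3 -m jog '[[[0,0,0],[0,0,0]],[[0,0,0],[0,0,0]],[[0,0,0],[0,0,0]],[[0,0,0],[0,0,0]],[[0,0,0],[0,0,0]],[[0,0,0],[0,0,0]],[[0,0,0],[0,0,0]],[[0,0,0],[0,0,0]],[[0,0,0],[0,0,0]],[[0,0,0],[0,0,0]]]';python3 - <<'E'
from h import *
s=r.sense();print(s["tcp_pos"],s["wrist_force"],s["moment"])
E
```

```text
time_s: 10.27
tcp_pos: [0.5781, -0.0828, 0.0961]
ee_rot: [[-0.983, -0.18, 0.027], [-0.182, 0.972, -0.148], [0.001, -0.15, -0.989]]
wrist_force: [0.1, -5.6, -2.3]
gripper_width: 0.252
[ 0.57814354 -0.08281858  0.09612683] [ 0.06290529 -5.60037594 -2.26343602] [-1.23230426 -0.33838743  0.01336   ]
```

```bash
python3 -m jog '[[[0,0,-0.0008],[0,0,0]],[[0,-0.0002,-0.0016],[0,0,0]],[[0,-0.002,-0.0013],[-0.25,0,0]],[[0,-0.004,-0.001],[-0.53,0,0]],[[0,-0.006,-0.0007],[-0.81,0,0]],[[0,-0.008,-0.0004],[-1.09,0,0]],[[0,-0.01,-0.0001],[-1.37,0,0]],[[0,-0.012,0.0002],[-1.65,0,0]],[[0,-0.012,0.0002],[-1.65,0,0]],[[0,-0.012,0.0002],[-1.65,0,0]]]' ; python3 - <<'E'
from h import *
s=r.sense();print(s["wrist_force"],s["moment"],s["gripper_width"]*87);look("s8",310,165,85,65,k=9.2)
E
```

```text
time_s: 11.1
tcp_pos: [0.5804, -0.0937, 0.0974]
ee_rot: [[-0.983, -0.182, 0.001], [-0.182, 0.983, -0.006], [-0.0, -0.006, -1.0]]
wrist_force: [-0.1, -0.1, -2.3]
gripper_width: 0.246
[-0.11764521 -0.09719999 -2.33115791] [0.17175455 0.02838139 0.02083454] 21.388073931695438
```

View pics/s8.png

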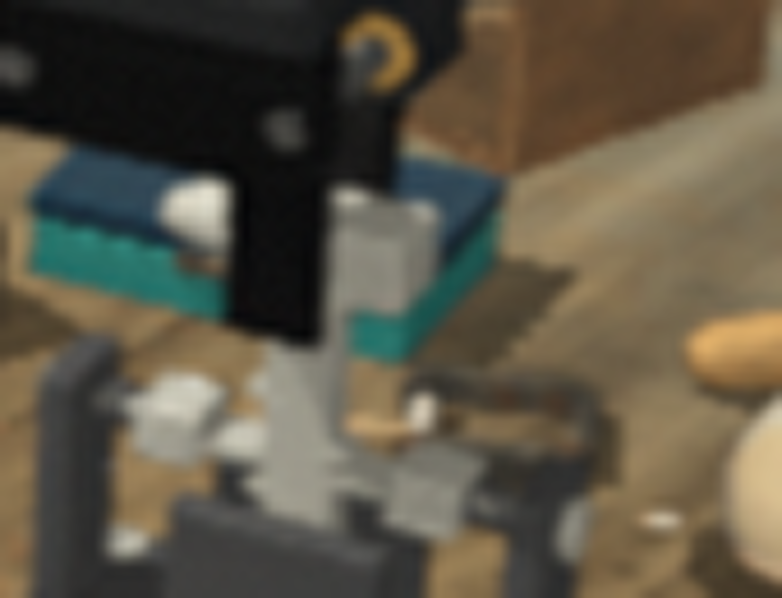

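```bash
python3 -m jog '[[[0,-0.001,-0.0007],[-0.1,0,0]],[[0,-0.0025,-0.0007],[-0.3,0,0]],[[0,-0.004,-0.0007],[-0.5,0,0]],[[0,-0.0055,-0.0007],[-0.7,0,0]],[[0,-0.007,-0.0007],[-0.9,0,0]],[[0,-0.0085,-0.0006],[-1.12,0,0]],[[0,-0.01,-0.0005],[-1.33,0,0]],[[0,-0.0118,-0.0004],[-1.56,0,0]],[[0,-0.0118,-0.0004],[-1.56,0,0]],[[0,-0.0118,-0.0004],[-1.56,0,0]]]' ; python3 - <<'E'
from h import *
s=r.sense();print(s["wrist_force"],s["moment"],s["gripper_width"]*87);look("s9",310,165,85,65,k=9.2)
E
```

```text
time_s: 11.98
tcp_pos: [0.5828, -0.1055, 0.0984]
ee_rot: [[-0.983, -0.181, -0.023], [-0.182, 0.975, 0.128], [-0.001, 0.13, -0.991]]
wrist_force: [-0.8, 4.3, 1.1]
gripper_width: 0.246
[-0.78819907  4.33974197  1.08648584] [ 1.4492846   0.21557084 -0.00907914] 21.394352802268568
```

View pics/s9.png

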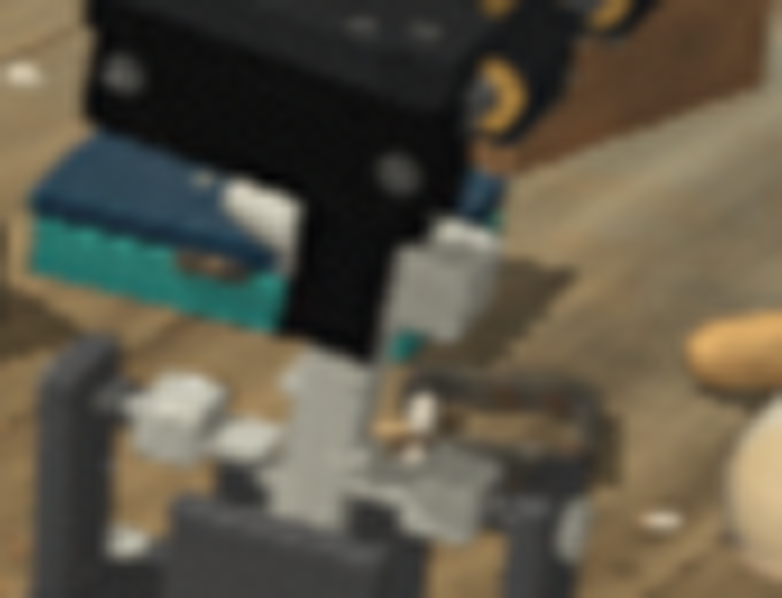

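```bash
python3 -m jog '[[[0,-0.0007,0],[0,0,0]],[[0,-0.0014,0],[0,0,0]],[[0,-0.0018,-0.001],[0,0,0]],[[0,-0.0018,-0.003],[0,0,0]],[[0,-0.0018,-0.005],[0,0,0]],[[0,-0.0018,-0.007],[0,0,0]],[[0,-0.0018,-0.009],[0,0,0]],[[0,-0.0018,-0.011],[0,0,0]],[[0,-0.0018,-0.013],[0,0,0]],[[0,-0.0018,-0.013],[0,0,0]]]' ; python3 - <<'E'
from h import *
s=r.sense();print(s["wrist_force"],s["moment"],s["gripper_width"]*87);look("s10",310,155,85,65,k=9.2)
E
```

```text
time_s: 12.87
tcp_pos: [0.5829, -0.109, 0.1109]
ee_rot: [[-0.983, -0.181, -0.025], [-0.183, 0.975, 0.127], [0.001, 0.13, -0.992]]
wrist_force: [-0.9, 3.8, -3.3]
gripper_width: 0.247
[-0.94367239  3.7694363  -3.27521444] [1.12704674 0.14937743 0.07382927] 21.526346686066198
```

View pics/s10.png

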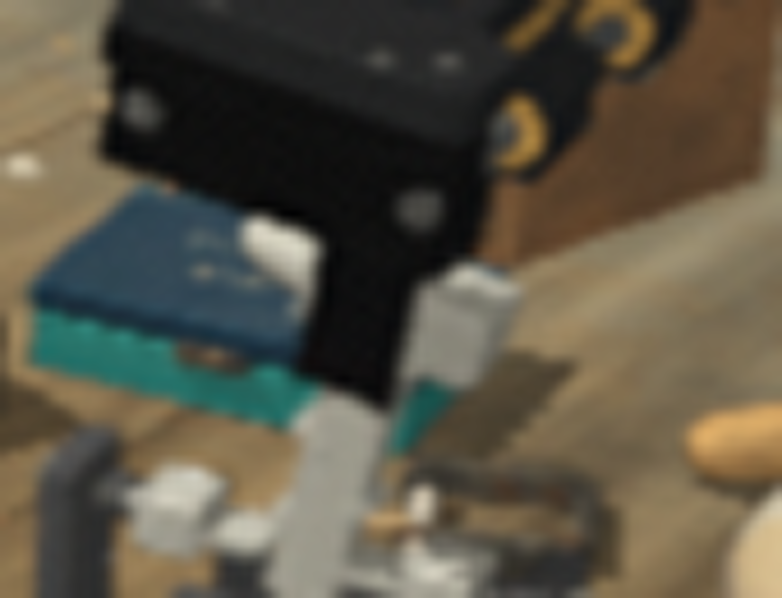

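```bash
python3 -m jog '[[[0,0.0005,-0.0025],[0,0,0]],[[0,0.001,-0.006],[0,0,0]],[[0,0.0013,-0.008],[0,0,0]],[[0,0.0035,-0.0078],[0.24,0,0]],[[0,0.0058,-0.0075],[0.48,0,0]],[[0,0.0081,-0.0072],[0.73,0,0]],[[0,0.0104,-0.0069],[0.98,0,0]],[[0,0.0127,-0.0066],[1.23,0,0]],[[0,0.0149,-0.0062],[1.49,0,0]],[[0,0.0149,-0.0062],[1.49,0,0]]]' ; python3 - <<'E'
from h import *
s=r.sense();print(s["wrist_force"],s["moment"],s["gripper_width"]*87)
E
```

```text
time_s: 13.75
tcp_pos: [0.5817, -0.0963, 0.1204]
ee_rot: [[-0.983, -0.185, 0.003], [-0.185, 0.983, -0.004], [-0.002, -0.004, -1.0]]
wrist_force: [0.1, -2.8, -1.4]
gripper_width: 0.249
[ 0.06395922 -2.79350954 -1.37803965] [-1.04448571 -0.25511899  0.01669573] 21.655531044992525
```

```bash
python3 - <<'E'
from h import *
look("s11",310,155,85,65,k=9.2)
E
```

```text
(no output)
```

View pics/s11.png

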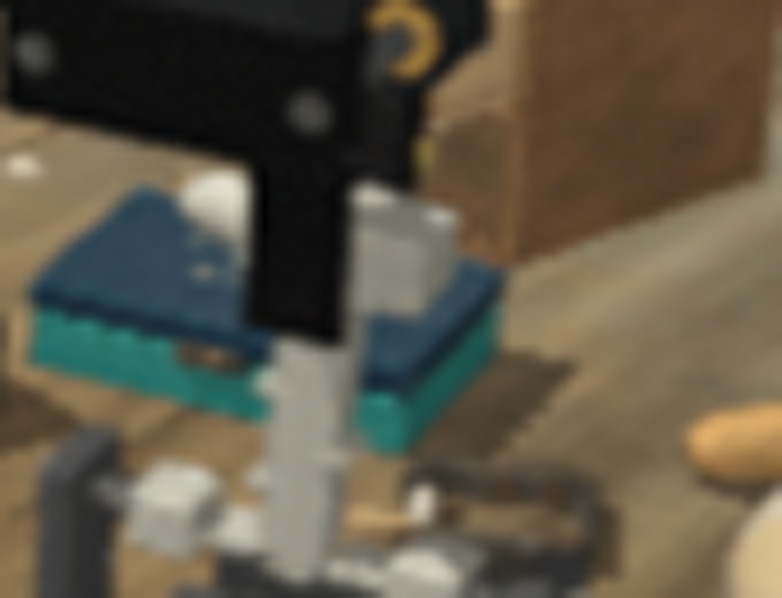

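```bash
python3 -m jog '[[[0,-0.001,0],[0,0,0]],[[0,-0.002,-0.001],[0,0,0]],[[0,-0.002,-0.004],[0,0,0]],[[0,-0.002,-0.009],[0,0,0]],[[0,-0.002,-0.014],[0,0,0]],[[0,-0.002,-0.02],[0,0,0]],[[0,-0.002,-0.026],[0,0,0]],[[0,-0.002,-0.032],[0,0,0]],[[0,-0.002,-0.036],[0,0,0]],[[0,-0.002,-0.038],[0,0,0]]]' ; python3 - <<'E'
from h import *
s=r.sense();print(s["wrist_force"],s["moment"],s["gripper_width"]*87)
look("s12",300,135,100,80,k=7.8)
E
```

```text
time_s: 14.63
tcp_pos: [0.5814, -0.0971, 0.1581]
ee_rot: [[-0.983, -0.183, 0.002], [-0.183, 0.983, 0.0], [-0.002, -0.0, -1.0]]
wrist_force: [0.2, -0.1, -2.2]
gripper_width: 0.25
[ 0.15540425 -0.05376028 -2.2251478 ] [ 0.03992649 -0.05638062  0.0209958 ] 21.750343911049637
```

View pics/s12.png

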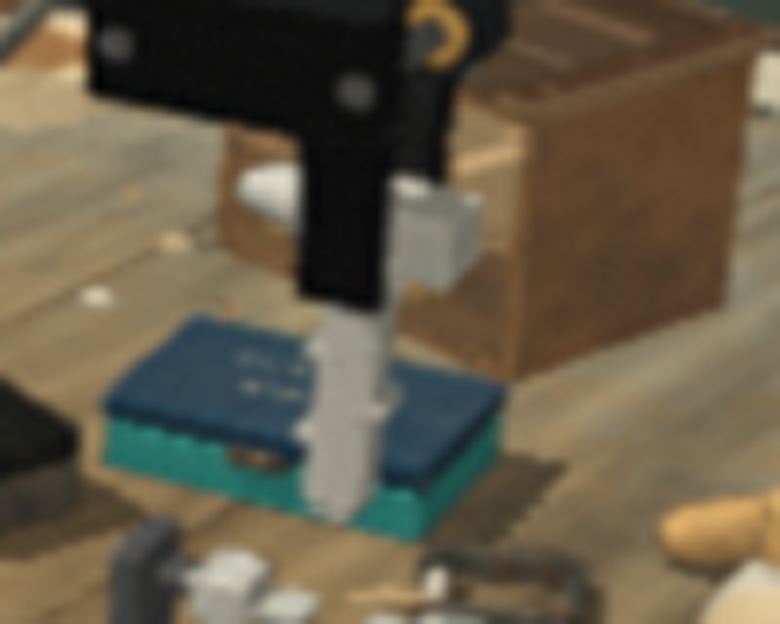

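```bash
python3 -m jog '[[[0,0,0],[0,0,0]],[[0,0,0],[0,0,0]],[[0,0,0],[0,0,0]],[[0,0,0],[0,0,0]],[[0,0,0],[0,0,0]],[[0,0,0],[0,0,0]],[[0,0,0],[0,0,0]],[[0,0,0],[0,0,0]],[[0,0,0],[0,0,0]],[[0,0,0],[0,0,0]]]'; python3 - <<'E'
from h import *
s=r.sense();print(s["wrist_force"],np.abs(s["joint_velocities"]).max())
p,d=r.capture("scene")
o=r.cut_out("stake_head","scene");print([(round(q["confidence"],2),np.round(q["uv"])) for q in o])
v,u=np.nonzero(o[0]["region"]&(d>0));P=world("scene",u,v,d[v,u])
P=P[(np.abs(P[:,0]-.58)<.05)&(np.abs(P[:,1]+.097)<.06)]
print(P[:,2].min(),P[:,2].max())
ys=np.array([-.183,.983]);c=np.array([.5812,-.095])
Y=(P[:,:2]-c)@ys; X=(P[:,:2]-c)@np.array([.983,.183])
for z in np.arange(.08,.19,.01):
    m=(P[:,2]>=z)&(P[:,2]<z+.01)
    if m.sum()>3: print(round(z,2),m.sum(),np.round([Y[m].min()*1e3,np.median(Y[m])*1e3,Y[m].max()*1e3,np.median(X[m])*1e3],1))
E
```

```text
time_s: 15.52
tcp_pos: [0.581, -0.0972, 0.157]
ee_rot: [[-0.983, -0.183, 0.0], [-0.183, 0.983, -0.0], [-0.0, -0.0, -1.0]]
wrist_force: [1.0, -0.0, -2.3]
gripper_width: 0.249
[ 1.00855254 -0.03696568 -2.29637338] 0.1643188057802734
[(0.59, array([346., 181.]))]
0.09190061576744475 0.1819872152712489
0.09 20 [-7.2 -0.9  6.1 -5.6]
0.1 42 [-8.6 -1.5  8.4 -6.2]
0.11 42 [-8.7 -1.4 11.2 -6.7]
0.12 41 [-11.6  -3.7   8.6  -6.1]
0.13 45 [-10.1  -2.8   7.2  -6.5]
0.14 32 [-9.5 -4.   6.1 -6.6]
0.16 31 [-28.3 -23.8 -12.5 -10.9]
0.17 83 [-28.4 -19.1  26.9  -8.8]
0.18 41 [-27.6 -17.6  23.9  -3.2]
```

```bash
python3 - <<'E'
from h import *
print(r.finish_job())
E
```

```text
the job is handed in; nothing more can be done
None
```

The stake is out of the holder and held upright above it. I handed the job in at about 15.6 s of the 48 s allowed; no verdict was reported.

**What I did:** I gripped the stake by the flat faces of its head, leant it to -y and drew it up about 12 mm. Then I leant it to +y and drew it up to about 22 mm, leant it to -y again and drew it up to about 36 mm, past the last catch. After that I straightened it and lifted it clear.

**Checks at the end:**
- **Height:** the foot is about 21 mm above the holder's highest part, against the 2 to 50 mm asked for.
- **Position:** by the depth picture it is within a few mm of over the holder's middle.
- **Upright:** the shank leans about 0.06 rad, because the stake turned slightly in the pads. The limit is 0.26 rad.
- **Still and clear:** the arm was still, and the wrist carried only about the stake's weight (about 2.3 N down). The jaws were at about 22 mm, so the head was still between them.
- **Forces on the way:** the wrist readings I took after each move stayed under about 6 N.

**What I could not confirm:**
- **Catch travel:** I judged it only from the wrist force and the pictures. The first swing to +y fell short at 3.3 N, so I leant further until it read 5.5 N.
- **Rise in the +y lean:** it measured 1.4 mm less than commanded, so I lifted a little more before the next swing.
- **Camera agreement:** the two cameras placed the stake about 3.5 mm apart, and I used the average. The grip closed on it without side force.
- **Bystanders:** I did not measure the hammer, the pliers or the pot again at the end. The arm was never brought down near them.

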